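Show a lens to the inspection camera

TASK

Draw the red-framed lens mount up out of its post holder and hold it up in front of the blue inspection camera: lens centre on the camera's line of sight, about 100 mm in front of the camera's own front lens, squarely facing it (the camera looks somewhat downwards, so the mount must lean to match), its post pointing down in the camera's picture. Touch neither side of the lens glass, do not push the camera, and leave the two other mounts and the screwdriver where they are. Finish while still holding the lens there, motionless, in the gripper and touching nothing else.

Things in the scene. Friction and masses are not known exactly. Their poses are not given: they have to be found in the camera images.
- lens_center (a point): Centre of the lens in the red mount, the part to show: an upright square red frame 40 mm wide (its y), 40 mm high (z), 12 mm thick (x; 14 mm at the black ring round the lens). Lens axis along x, both faces alike. Grip it from above by the flat side edges, 20 mm to either side in y. Starts upright, about 97 mm above the table, x within 0.5 rad of straight ahead.
- glass: The clear round lens, 25 mm diameter, origin at its centre; both faces bulge 1 mm beyond the retaining ring. Must not be touched.
- lens_mount: The same red mount, 0.1 to 0.2 kg; origin at the foot of its steel post (12 mm diameter), 78 mm below the lens centre; z up the post, x along the lens axis, y across the frame. 38 mm of the post stands loosely (1 mm play) in the holder: lift at least 45 mm straight up to clear it.
- holder_a: Fixed post holder of the red lens mount: dark steel block 32 x 32 mm, 45 mm high, with a 13 mm hole in its top, 38 mm deep, and a 70 mm long foot. Origin at the centre of its underside, on the black breadboard 12 mm thick. The three holders look alike and are about 0.1 m or more apart.
- mirror_center (a point): Centre of the mirror mount, a bystander that stands in another holder, of the same shape and size as the red lens mount but grey, with a bright steel mirror; its axes are those of the red one.
- iris_center (a point): Centre of the iris mount, a bystander that stands in another holder, of the same shape and size as the red lens mount but green, with a dark diaphragm; its axes are those of the red one.
- driver: Loose screwdriver with an orange handle, 150 mm long, lying on the table, a bystander; x along it.
- camera_stand: Fixed stand of the inspection camera: black foot, steel column and fork; origin under the tilt axis, on the table. The tilt axis is 280 mm above the table. At yaw 0 the camera looks along -x, towards the robot.
- camera_head (a joint): Downward tilt of the camera in rad, 0 = looking level; a very stiff joint, not to be moved.
- camera_front (a point): Centre of the camera's front lens, at the end of the black 42 mm diameter barrel (yellow band), 40 mm before the tilt axis. Behind it the blue camera box, 70 x 48 x 44 mm. Its axes are those of the inspect point.
- inspect_point (a point): Point in the air where the lens centre is to be held: on the camera's line of sight, 100 mm in front of its front lens. Its x axis points along the line of sight back towards the camera, y sideways (level), z up in the camera's picture. Hold the mount with its axes parallel to these (x may point either way).
There are look-alikes about, which are no part of the job. What is shaped like the lens_mount but orange or yellow is not meant.

How it is judged:
On the way:
1. the red lens mount, held in the fingers, is drawn up clear of its holder (height (world z) of lens_mount above 0.06 m and contact force between lens_mount and the fingers above 1 N), for 0.1 s.
At the end, for the whole second after the job is handed in: Fingers hold the red mount still in the air, touching nothing else; lens within 15 mm of the sight line sideways and up/down, 80 to 120 mm from the camera front, facing it within 9 deg, post down in its picture within 11 deg; camera unmoved, other mounts and screwdriver within 20 mm (x of lens_center in the frame of inspect_point between -0.02 and 0.02 m and y of lens_center in the frame of inspect_point between -0.015 and 0.015 m and z of lens_center in the frame of inspect_point between -0.015 and 0.015 m and angle between the x axis of lens_center and the x axis of inspect_point, either way round below 0.16 rad and angle between the z axis of lens_center and the z axis of inspect_point, either way round below 0.2 rad and angle between lens_center's own z axis and vertical below 1 rad and height (world z) of lens_mount above 0.125 m and contact force between lens_mount and the fingers above 1 N and contact force between lens_mount and camera_stand below 0.2 N and linear speed of lens_mount below 0.02 m/s and angular speed of lens_mount below 0.15 rad/s and distance of each of mirror_center, iris_center, driver from where it was at the start of the episode below 0.02 m and distance of inspect_point from where it was at the start of the episode below 0.015 m); the arm keeps its last pose, push and grip.
It fails at once if the lens glass is touched (contact force between glass and anything else above 0.5 N).
It fails at once if the camera is pushed out of its aim (distance of inspect_point from where it was at the start of the episode above 0.015 m).
It fails at once if another mount or the screwdriver is disturbed (more than 20 mm) (distance of any of mirror_center, iris_center, driver from where it was at the start of the episode above 0.02 m).
It also fails if it takes over 35 s, if anything falls off the work surface, if the arm or the gripper's body presses on something with over 40 N, if the wrist force passes 120 N, or if a joint passes its speed limit or range.

ROBOT

A 6-joint arm with a two-finger parallel gripper is mounted at the origin on the work surface. World frame = base frame: x ahead of the robot, y to its left, z up, the work surface at z = 0. Lengths are in m, angles in rad, forces in N, time in s.
With the tool pointing down it reaches from about 0.225 to 0.725 m from the base axis. Payload 3.1 kg.
Tool frame: the origin (TCP) lies on the centre line of the jaws, within the pads' length; the fingertips stand 17 mm ahead of it and the grasp point (between the pads) lies 2 mm behind it; z points along the fingers, y is the direction in which the jaws open and shut (so a half turn about z gives the same grasp; the last joint's range is limited). The gripper opens to 85 mm and grips with 20 to 120 N. Pads are 22 mm wide; open, the fingers measure 114 mm over their backs; the gripper's body (76 mm by 85 mm) begins 54 mm behind the grasp point. The pads swing forward as they close: fully open they stand 13 mm farther back than shut.
Start: joints at [-1.442, 0.048, 0.099, 1.622, 0, 1.443], TCP at [0.133, -0.508, 0.248] pointing down, gripper open.
Joint ranges: [-2.91, 2.91], [-0.99, 1.94], [-1.21, 1.42], [-2.12, 2.29], [-1.49, 1.47], [-3.14, 3.14]. Speed limits (rad/s): [2.79, 2.79, 3.14, 3.14, 3.14, 3.14].

INTERFACE

Orientations are given as [roll, pitch, yaw] about the fixed x, y, z axes, in that order (R = Rz(yaw) Ry(pitch) Rx(roll)).
In Python, from plant import telemetry, viewer, arm gives the robot as it stands.
- The arm moves only by the shell command python3 -m jog 'ROWS' [FORCE]. ROWS is JSON, a list of rows, each a list of 7 numbers: the shift along the tool's x, y, z in m, then the turn, a rotation vector about the tool's x, y, z in rad, then the finger opening in m, from 0 to 0.0854. In form: [[tx, ty, tz, ax, ay, az, claw], ...]. A call has 1 to 20 rows; each row is the pose to reach, as a shift and turn from the pose commanded when the call began, along the tool's axes at that moment; what a row does not reach only later rows make up. A row lasts 1/10 s, in which the tool goes at most 50 mm and 8.59 degrees, less where a joint would pass 70% of its speed; a pose out of reach is approached as far as the arm can. A call with a gripper value outside its range is refused whole. The fingers move at their own pace and stop on an object; FORCE is the grip in N (left out, the last holds). Time passes only in rows, so rows that repeat a pose let the fingers close. It gives the time, the measured TCP pose, the force and the opening at its end, in the units of the state.
- telemetry.observe(): the state, without advancing time (a new reading comes with each control period).
- viewer.capture(name): name is "side" or "top"; returns the picture (400x640x3 uint8, red, green, blue); there is no depth.
- viewer.get_calibration(name): a dict with "fov_y" (degrees; the focal length in pixels is half the picture's height over the tangent of half this angle, whatever the lens; pixels are square), "cx", "cy" (the principal point, pixels), "distortion" ([k1, k2, p1, p2, k3] as OpenCV has them; the pictures are not rectified), "R" (3x3) and "t" (3): a world point X has camera coordinates R X + t. Camera axes: x right, y down, z forward; pixel columns grow to the right and rows downward; lengths in m; the calibration is good to about 2 mm. A picture is of the moment at which its call begins. get_calibration takes no time and is no camera call.
- arm.finish_job(): hands the job in, once; it reports no verdict.
The state is a dict: "t": time; "joint_pos": joint angles; "joint_velocities": joint speeds; "joint_torque": joint torques, N m; "ee_pos": TCP position; "tool_rot": TCP orientation; "force": force on the tool from outside, world axes, zero at the start; "moment": the same for the moment, N m; "width": opening from 0.0 (shut) to 1.0 (fully open).
Only numpy, scipy, OpenCV 4.12 (cv2) and the standard library are available. Lean on these libraries where they do the work, as an engineer would, in place of code of your own. Each camera call takes 0.05 s, during which the arm holds its last target.

## Working session

There is one attempt and no reset: what is moved stays moved. The work goes in short steps, Python scripts to look and compute and a shell command to move; the robot and the scene stay as the last step left them, time stands still between calls to the robot, and variables do not carry over. Pictures are saved under pics/ and viewed, and the job is handed in when it is done.

```bash
mkdir -p pics; ls; python3 - <<'E'
from plant import telemetry, viewer
import cv2
print(telemetry.observe())
for n in("side","top"):
    print(n,viewer.get_calibration(n))
    cv2.imwrite(f"pics/{n}0.png",viewer.capture(n)[:,:,::-1])
E
```

```text
pics
{'t': 0.0, 'joint_pos': array([-1.44180830e+00,  4.87716854e-02,  9.75518918e-02,  1.62195821e+00,
        1.11016194e-05,  1.44298379e+00]), 'joint_velocities': array([0.00052721, 0.00060078, 0.00028425, 0.00048964, 0.00231524,
       0.00082043]), 'joint_torque': array([-1.12205416e-04, -3.38781917e+01,  3.20014501e+01,  2.04310322e-02,
       -9.77320974e-05,  7.83108618e-06]), 'ee_pos': array([ 0.13325429, -0.50721957,  0.24708316]), 'tool_rot': array([-3.13923182e+00, -3.14590965e-04,  2.56800179e-01]), 'force': array([ 0.30894883,  0.74796186, -0.18589402]), 'moment': array([ 0.03803592,  0.00656906, -0.00553619]), 'width': 1.0025707283376637}
side {'fov_y': 47.11292336991937, 'cx': 326.3272456669744, 'cy': 197.6878831126883, 'distortion': array([-0.06064613,  0.        ,  0.        ,  0.        ,  0.        ]), 'R': array([[ 0.93206157, -0.36221802,  0.00770337],
       [-0.20335356, -0.54063129, -0.81631191],
       [ 0.29984757,  0.75928645, -0.57755997]]), 't': array([-0.53997282,  0.26409382,  0.78088335])}
top {'fov_y': 46.447186062542585, 'cx': 331.60109467851805, 'cy': 200.4764659198322, 'distortion': array([-0.00267683,  0.        ,  0.        ,  0.        ,  0.        ]), 'R': array([[-0.01276221, -0.99990467,  0.005271  ],
       [-0.99680483,  0.01230661, -0.07892196],
       [ 0.07884957, -0.00626138, -0.99686686]]), 't': array([0.04374369, 0.58760592, 1.1808833 ])}
```

View pics/side0.png

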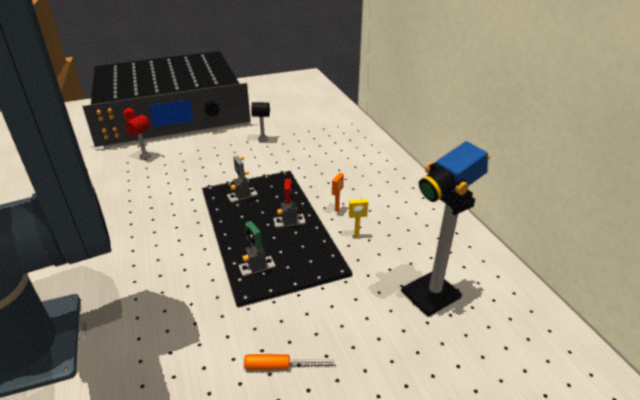

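View pics/top0.png

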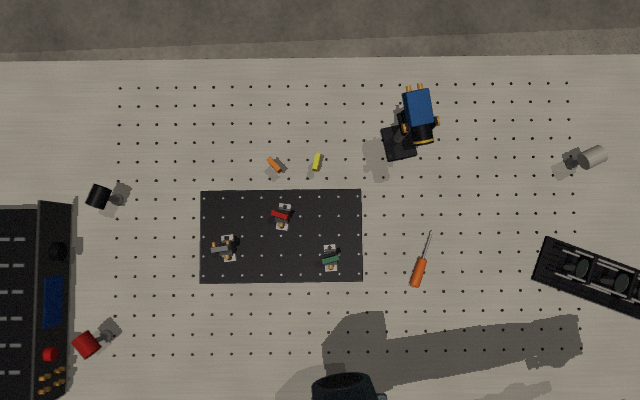

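The side view shows the red mount at about (288,192), with the mirror at (239,168) and the iris at (254,237). The orange look-alike is at (337,187), yellow at (358,210) and a red round thing at (135,122). The inspection camera's barrel is at (430,187) and the screwdriver at (290,362). In the top view red is at (281,214), orange (275,164), yellow (317,161) and the camera (418,110). I choose the red mount standing on the breadboard and will check it in enlarged crops.

```bash
python3 - <<'E'
import cv2,numpy as np
s=cv2.imread("pics/side0.png");t=cv2.imread("pics/top0.png")
def c(im,x,y,w,h,k):return cv2.resize(im[y:y+h,x:x+w],None,fx=k,fy=k,interpolation=cv2.INTER_CUBIC)
cv2.imwrite("pics/c1.png",np.hstack([c(s,265,170,50,62,8),c(t,257,190,50,62,8)]))
cv2.imwrite("pics/c2.png",np.hstack([c(s,405,135,100,100,4),c(t,375,75,75,100,4)][:2]))
E
```

```text
(no output)
```

View pics/c1.png

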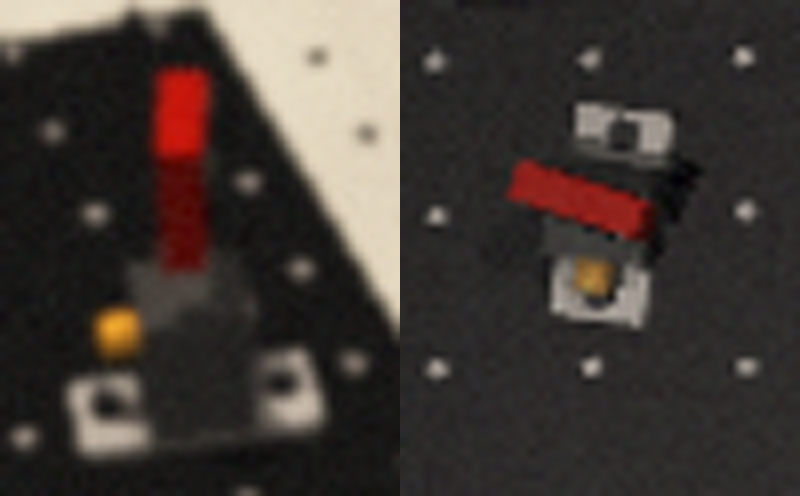

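View pics/c2.png

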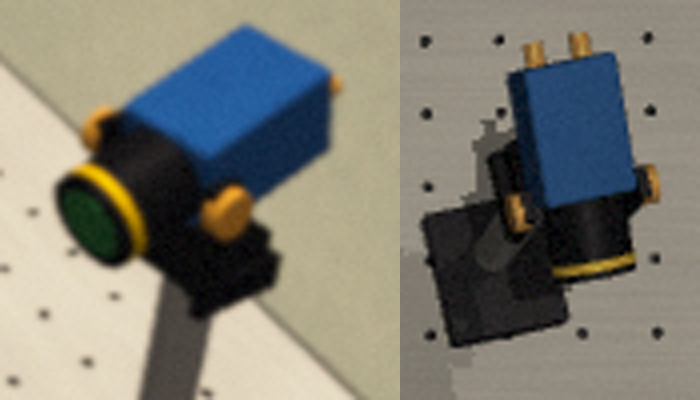

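```bash
python3 - <<'E'
import cv2,numpy as np
s=cv2.imread("pics/side0.png");t=cv2.imread("pics/top0.png")
def c(im,x,y,w,h,k,n):
    o=cv2.resize(im[y:y+h,x:x+w],None,fx=k,fy=k,interpolation=cv2.INTER_CUBIC)
    o=cv2.convertScaleAbs(o,alpha=1.5,beta=10)
    for i in range(0,w,10):
        cv2.putText(o,str(x+i),(i*k,10),0,.35,(255,255,255),1);cv2.line(o,(int((i+.5)*k),12),(int((i+.5)*k),h*k),(120,120,120),1)
    for i in range(0,h,10):
        cv2.putText(o,str(y+i),(0,int((i+.5)*k)),0,.35,(255,255,255),1);cv2.line(o,(0,int((i+.5)*k)),(w*k,int((i+.5)*k)),(120,120,120),1)
    cv2.imwrite(n,o)
c(s,412,135,80,75,10-2,"pics/d1.png"); c(t,380,75,70,70,8,"pics/d2.png")
E
```

```text
(no output)
```

View pics/d1.png

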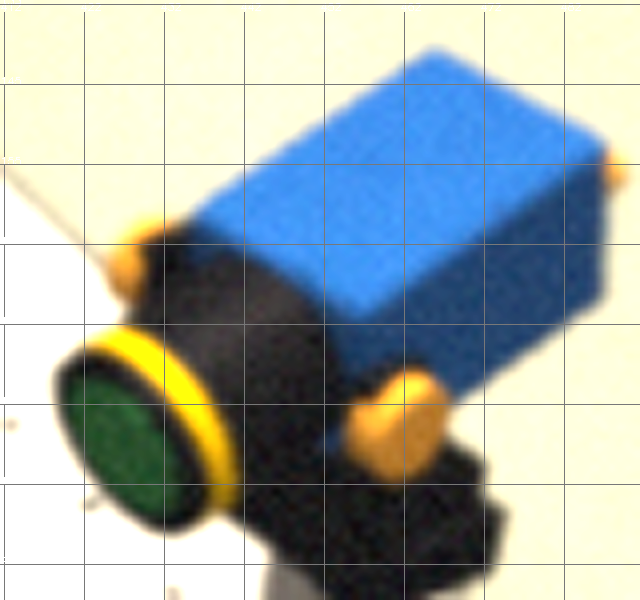

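View pics/d2.png

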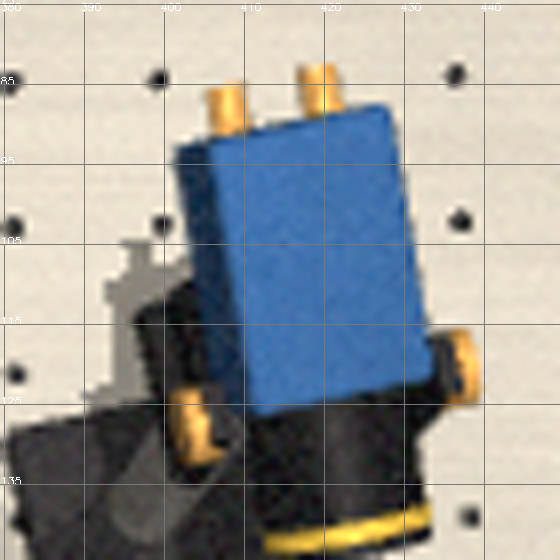

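```bash
cat > h.py <<'E'
import numpy as np,cv2
from scipy.optimize import least_squares
from scipy.spatial.transform import Rotation as Ro
from plant import viewer
def proj(n,P):
    c=viewer.get_calibration(n);f=200/np.tan(np.radians(c["fov_y"])/2)
    K=np.array([[f,0,c["cx"]],[0,f,c["cy"]],[0,0,1.]])
    p,_=cv2.projectPoints(np.asarray(P,float).reshape(-1,1,3),cv2.Rodrigues(c["R"])[0],c["t"],K,c["distortion"]);return p.reshape(-1,2)
def cp(n,x,y,k,pts): return np.array([x,y])+(np.array(pts,float)+.5)/k-.5
E
cat > fit.py <<'E'
from h import *
# red
T=cp("top",257,190,8,[(126,158),(108,200),(243,238),(258,197)])
S=cp("side",265,170,8,[(154,68),(210,68),(208,155),(156,155),(160,270),(208,270)])
def red(p):
    R=Ro.from_euler('z',p[2]).as_matrix(); o=np.array([p[0],p[1],p[3]])
    W=lambda L:np.array(L)@R.T+o
    a,b=.006,.02
    # top img: up = +x, left=+y
    t=proj("top",W([(a,b,b),(-a,b,b),(-a,-b,b),(a,-b,b)]))
    s=proj("side",W([(-a,b,b),(a,b,b),(a,-b,b),(-a,-b,b),(-a,-b,-b),(a,-b,-b)]))
    return np.r_[(t-T).ravel(),(s-S).ravel()]
r=least_squares(red,[.46,.1,0,.097],loss='soft_l1');print("red",r.x.round(4),red(r.x).reshape(-1,2).round(1).tolist())
# camera
ST=cp("top",380,75,8,[(205,140),(390,105),(435,378),(248,414),(195,427),(466,367)])
SS=cp("side",412,135,8,[(192,212),(436,46),(606,148),(358,320),(602,300),(131,441),(400,425),(125,255)])
def pose(p):
    # frame: x toward back (along sight back to camera), y level, z up
    R=Ro.from_euler('z',p[2]).as_matrix()@Ro.from_euler('y',-p[3]).as_matrix()
    return R,np.array([p[0],p[1],.28])
def cam(p):
    R,o=pose(p);W=lambda L:np.array(L)@R.T+o
    b=p[4];h=.022+p[6];k=p[5];l=.07;w=.024
    # yaw ~0: camera looks -x; box behind +x
    t=proj("top",W([(b+l,w,h),(b+l,-w,h),(b,-w,h),(b,w,h),(0,k,0),(0,-k,0)]))
    s=proj("side",W([(b,w,h),(b+l,w,h),(b+l,-w,h),(b,-w,h),(b+l,-w,h-.044),(-.04,0,0),(0,-k,0),(0,k,0)]))
    return np.r_[(t-ST).ravel(),(s-SS).ravel()]
best=min((least_squares(cam,[.65,-.15,y,.4,0,.035,0],loss='soft_l1') for y in(-.5,0,.5)),key=lambda q:q.cost)
p=best.x;print("cam",p.round(4),cam(p).reshape(-1,2).round(1).tolist())
R,o=pose(p);ip=o-R[:,0]*.14
print("front",o-R[:,0]*.04,"inspect",ip)
E
python3 fit.py
```

```text
red [ 0.5492  0.1607 -0.3081  0.0987] [[-0.0, 0.1], [0.7, -0.3], [-0.1, -0.1], [-0.4, 0.2], [0.7, 0.3], [-0.9, 0.2], [-0.7, -0.6], [0.2, -0.4], [0.5, 0.3], [-0.0, 0.1]]
cam [ 7.227e-01 -1.461e-01  2.071e-01  2.642e-01  4.000e-04  3.650e-02
 -2.000e-03] [[-0.5, 0.0], [-0.2, -0.7], [0.1, 0.0], [0.3, 0.6], [-1.1, 0.2], [-0.6, 0.2], [-1.4, -0.1], [-0.5, -0.1], [1.0, -0.5], [-0.1, 0.1], [0.8, 1.3], [-1.4, 0.3], [0.7, 0.4], [2.1, 0.6]]
front [ 0.68490714 -0.15405184  0.26955472] inspect [ 0.59043981 -0.17390191  0.24344151]
```

The fit agrees with the known sizes: the red lens height comes out at 98.7 mm against the stated 97 mm, with residuals under 1 px. The camera tilt is about 0.264 rad. I'll move halfway first, with a turn, and check the joints.

```bash
python3 -m jog '[[0.03,-0.03,0,0,0,-0.14,0.0854],[0.06,-0.06,0,0,0,-0.28,0.0854],[0.09,-0.09,0,0,0,-0.42,0.0854],[0.12,-0.12,0,0,0,-0.56,0.0854],[0.15,-0.15,0,0,0,-0.70,0.0854],[0.18,-0.18,0,0,0,-0.84,0.0854],[0.21,-0.21,0,0,0,-0.98,0.0854],[0.24,-0.24,0,0,0,-1.12,0.0854],[0.27,-0.27,0,0,0,-1.26,0.0854],[0.27,-0.27,0,0,0,-1.26,0.0854]]'; python3 -c "
from plant import telemetry;print(telemetry.observe())"
cat >> h.py <<'E'
from plant import telemetry
def delta(pos,Rt,s=None):
    s=s or telemetry.observe(); R=Ro.from_euler('xyz',s["tool_rot"])
    print("t",s["t"],"pos",s["ee_pos"].round(4),"j",s["joint_pos"].round(3),"F",s["force"].round(1),"w",round(s["width"],3))
    print("shift",R.inv().apply(np.array(pos)-s["ee_pos"]).round(4),"rot",(R.inv()*Rt).as_rotvec().round(4))
E
python3 - <<'E'
from h import *
delta([.549,.161,.19],Ro.from_euler('xyz',[np.pi,0,np.pi-.308]))
E
```

```text
t: 1.1
ee_pos: [0.3274, -0.1738, 0.2481]
tool_rot: [3.141, -0.002, 1.527]
force: [-0.0, -1.0, 0.3]
width: 0.996
{'t': 1.1, 'joint_pos': array([-0.67129608, -0.35359248, -0.25575003,  1.6694755 ,  0.00214643,
        0.94326243]), 'joint_velocities': array([-0.0916374 ,  0.01381067,  0.00577632, -0.01729457, -0.06545668,
        0.01630759]), 'joint_torque': array([  1.42031584, -18.86414945,  31.71800494,   0.14082641,
         0.32531203,  -0.07990336]), 'ee_pos': array([ 0.3274041 , -0.1738221 ,  0.24809467]), 'tool_rot': array([ 3.14100968e+00, -2.22877296e-03,  1.52703389e+00]), 'force': array([-0.02583441, -1.04128498,  0.33531383]), 'moment': array([-0.04119263, -0.00548892,  0.01565562]), 'width': 0.9963393755263928}
t 1.1 pos [ 0.3274 -0.1738  0.2481] j [-0.671 -0.354 -0.256  1.669  0.002  0.943] F [-0.  -1.   0.3] w 0.996
shift [0.3441 0.2067 0.059 ] rot [ 0.002  -0.0015 -1.3066]
```

```bash
python3 -m jog '[[0.034,0.021,0,0,0,-0.13,0.0854],[0.069,0.041,0,0,0,-0.26,0.0854],[0.103,0.062,0,0,0,-0.39,0.0854],[0.138,0.083,0,0,0,-0.52,0.0854],[0.172,0.103,0,0,0,-0.65,0.0854],[0.206,0.124,0,0,0,-0.78,0.0854],[0.241,0.145,0.01,0,0,-0.91,0.0854],[0.275,0.165,0.025,0,0,-1.04,0.0854],[0.31,0.186,0.04,0,0,-1.17,0.0854],[0.344,0.207,0.058,0.002,-0.001,-1.307,0.0854],[0.344,0.207,0.058,0.002,-0.001,-1.307,0.0854],[0.344,0.207,0.058,0.002,-0.001,-1.307,0.0854]]'
python3 - <<'E'
from h import *
delta([.549,.161,.096],Ro.from_euler('xyz',[np.pi,0,np.pi-.308]))
for n in("side","top"): cv2.imwrite(f"pics/{n}1.png",viewer.capture(n)[:,:,::-1])
s=cv2.imread("pics/side1.png");t=cv2.imread("pics/top1.png")
cv2.imwrite("pics/e1.png",np.hstack([cv2.resize(a,None,fx=4,fy=4,interpolation=cv2.INTER_CUBIC) for a in(s[130:230,240:340],t[170:270,230:330])]))
E
```

```text
t: 2.3
ee_pos: [0.5505, 0.1538, 0.1883]
tool_rot: [-3.137, -0.004, 2.823]
force: [-0.9, -0.8, 0.4]
width: 0.999
t 2.3 pos [0.5505 0.1538 0.1883] j [ 0.156  0.17   0.112  1.519 -0.002  0.475] F [-0.9 -0.8  0.4] w 0.999
shift [0.0033 0.0068 0.0923] rot [-0.0047 -0.004  -0.0107]
```

View pics/e1.png

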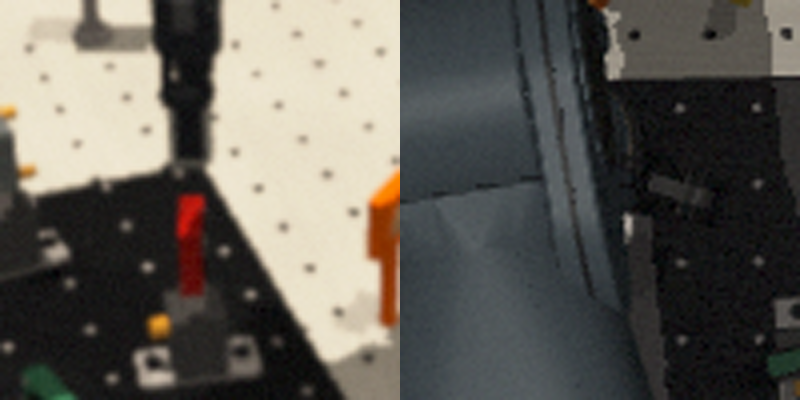

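The side crop shows the gripper above the red frame, with the fingers at about (287,168) and the red top at about (288,180). Neighbours are clear. The TCP is 7 mm short, which looks like lag, so I'll correct and descend partway.

```bash
python3 -m jog '[[0,0,0,0,0,0,0.0854],[0,0,0.02,0,0,0,0.0854],[0,0,0.03,0,0,0,0.0854],[0,0,0.03,0,0,0,0.0854],[0,0,0.03,0,0,0,0.0854]]'
python3 - <<'E'
from h import *
delta([.549,.161,.096],Ro.from_euler('xyz',[np.pi,0,np.pi-.308]))
cv2.imwrite("pics/side2.png",viewer.capture("side")[:,:,::-1])
s=cv2.imread("pics/side2.png")
cv2.imwrite("pics/e2.png",cv2.resize(s[140:230,245:335],None,fx=8,fy=8,interpolation=cv2.INTER_CUBIC)[:600])
E
```

```text
t: 2.9
ee_pos: [0.5509, 0.1537, 0.1607]
tool_rot: [-3.14, -0.0, 2.823]
force: [0.2, 0.5, 1.0]
width: 1.002
t 2.9 pos [0.5509 0.1537 0.1607] j [ 0.156  0.169  0.057  1.459 -0.002  0.474] F [0.2 0.5 1. ] w 1.002
shift [0.0041 0.0064 0.0647] rot [-0.002  -0.0003 -0.0106]
```

View pics/e2.png

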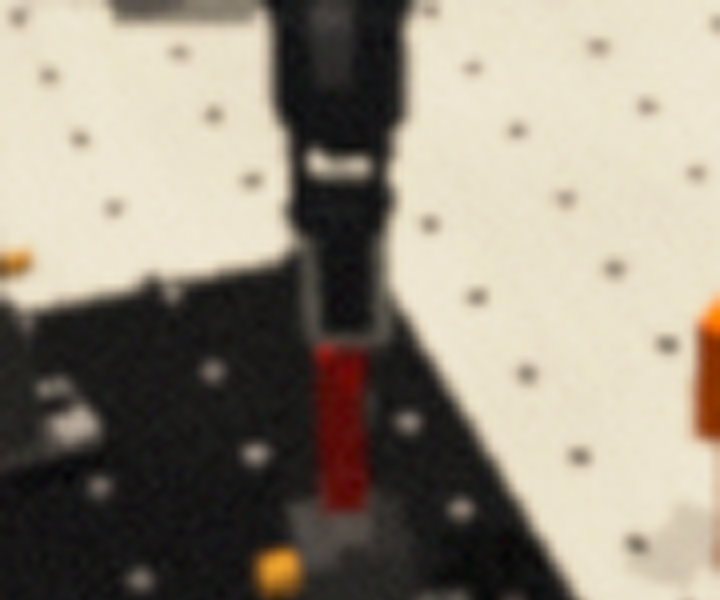

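```bash
python3 - <<'E'
from h import *
s=telemetry.observe();R=Ro.from_euler('xyz',s["tool_rot"])
g=lambda P:((proj("side",P)-[245,140]+.5)*8-.5).round(0).tolist()
for sy in(-.057,-.0425,.0425,.057):
  print(sy,g([s["ee_pos"]+R.apply([x,sy,z]) for z in (.004,.017) for x in(-.011,.011)]))
Rm=Ro.from_euler('z',-.308)
print("red side edge",g([np.array([.549,.161,.097])+Rm.apply([x,-.02,z]) for z in(.02,-.02) for x in(-.006,.006)]))
E
```

```text
-0.057 [[390.0, 358.0], [303.0, 360.0], [392.0, 401.0], [305.0, 403.0]]
-0.0425 [[390.0, 327.0], [304.0, 329.0], [392.0, 369.0], [306.0, 371.0]]
0.0425 [[392.0, 158.0], [312.0, 160.0], [394.0, 199.0], [314.0, 201.0]]
0.057 [[393.0, 132.0], [313.0, 134.0], [394.0, 172.0], [316.0, 174.0]]
red side edge [[317.0, 396.0], [362.0, 395.0], [324.0, 517.0], [367.0, 516.0]]
```

Predicted finger and red edges match the picture within about 3 crop pixels (0.4 px), so the fit holds. Descending now, without closing yet.

```bash
python3 -m jog '[[0.0037,0.0064,0,0,0,-0.0106,0.0854],[0.0037,0.0064,0,0,0,-0.0106,0.0854],[0.0037,0.0064,0.02,0,0,-0.0106,0.0854],[0.0037,0.0064,0.04,0,0,-0.0106,0.0854],[0.0037,0.0064,0.055,0,0,-0.0106,0.0854],[0.0037,0.0064,0.066,0,0,-0.0106,0.0854],[0.0037,0.0064,0.066,0,0,-0.0106,0.0854],[0.0037,0.0064,0.066,0,0,-0.0106,0.0854]]'
python3 - <<'E'
from h import *
delta([.549,.161,.094],Ro.from_euler('xyz',[np.pi,0,np.pi-.308]))
cv2.imwrite("pics/side3.png",viewer.capture("side")[:,:,::-1])
s=cv2.imread("pics/side3.png")
cv2.imwrite("pics/e3.png",cv2.resize(s[150:225,245:335],None,fx=8,fy=8,interpolation=cv2.INTER_CUBIC)[:600])
E
```

```text
t: 3.75
ee_pos: [0.5497, 0.1614, 0.0945]
tool_rot: [-3.14, -0.0, 2.834]
force: [0.8, -0.3, 0.5]
width: 1.0
t 3.75 pos [0.5497 0.1614 0.0945] j [ 0.169  0.194 -0.048  1.33  -0.002  0.477] F [ 0.8 -0.3  0.5] w 1.0
shift [ 0.0005 -0.0006  0.0005] rot [-0.002  -0.0003  0.0009]
```

View pics/e3.png

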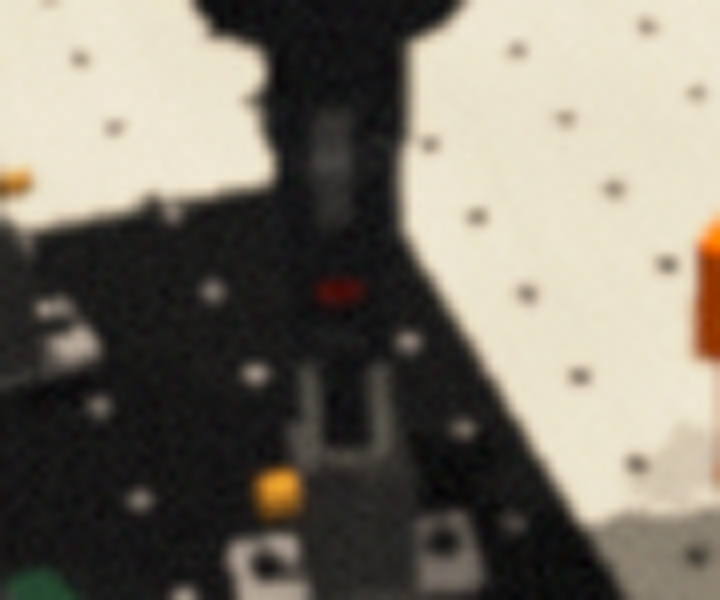

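The crop shows the red top (340,290) centred between the fingers (near finger 300–390). Closing with 60 N.

```bash
python3 -m jog '[[0,0,0,0,0,0,0.06],[0,0,0,0,0,0,0.05],[0,0,0,0,0,0,0.042],[0,0,0,0,0,0,0.03],[0,0,0,0,0,0,0.02],[0,0,0,0,0,0,0.02],[0,0,0,0,0,0,0.02],[0,0,0,0,0,0,0.02],[0,0,0,0,0,0,0.02]]' 60
python3 -c "
from plant import telemetry as t;s=t.observe();print(s['ee_pos'],s['force'],s['moment'],s['width'])"
```

```text
t: 4.7
ee_pos: [0.5502, 0.1616, 0.0951]
tool_rot: [-3.141, 0.001, 2.834]
force: [-0.4, 1.6, 5.5]
width: 0.459
[0.55017955 0.16162831 0.095107  ] [-0.43674186  1.58743327  5.50058086] [ 0.35814382 -0.08046434  0.01600857] 0.458856705757939
```

The opening is about 39 mm, so the frame is gripped. Lifting straight up.

```bash
python3 -m jog '[[0,0,-0.005,0,0,0,0.02],[0,0,-0.012,0,0,0,0.02],[0,0,-0.025,0,0,0,0.02],[0,0,-0.04,0,0,0,0.02],[0,0,-0.055,0,0,0,0.02],[0,0,-0.07,0,0,0,0.02],[0,0,-0.085,0,0,0,0.02],[0,0,-0.1,0,0,0,0.02],[0,0,-0.12,0,0,0,0.02],[0,0,-0.14,0,0,0,0.02],[0,0,-0.16,0,0,0,0.02],[0,0,-0.16,0,0,0,0.02],[0,0,-0.16,0,0,0,0.02]]'
python3 - <<'E'
from h import *
s=telemetry.observe();print(s['ee_pos'],s['force'],s['moment'],s['width'])
for n in("side","top"): cv2.imwrite(f"pics/{n}4.png",viewer.capture(n)[:,:,::-1])
s=cv2.imread("pics/side4.png")
cv2.imwrite("pics/e4.png",cv2.resize(s[90:240,200:400],None,fx=4,fy=4,interpolation=cv2.INTER_CUBIC)[:600])
E
```

```text
t: 6.0
ee_pos: [0.55, 0.1616, 0.2549]
tool_rot: [-3.14, 0.001, 2.834]
force: [-0.6, 0.2, -1.4]
width: 0.461
[0.5499941  0.16162101 0.25489068] [-0.61899931  0.2014488  -1.44483693] [-0.03878544  0.01848196  0.00736982] 0.4605174497794303
```

View pics/e4.png

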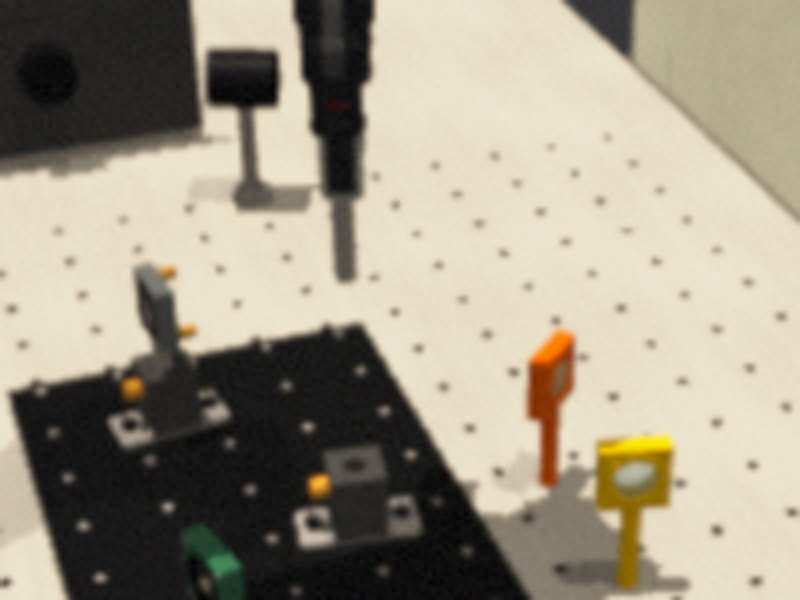

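```bash
python3 - <<'E'
from h import *
s=telemetry.observe();R=Ro.from_euler('xyz',s["tool_rot"])
for z in(-.006,-.004,-.002,0,.002):print(z,((proj("side",[s["ee_pos"]+R.apply([0,0,z+.078])])-[200,90]+.5)*4-.5).round(1))
Rc=Ro.from_euler('z',.2071)*Ro.from_euler('y',-.2642)
ip=np.array([.5904,-.1739,.2434])
Rt=Ro.from_matrix(Rc.as_matrix()@np.diag([-1,1,-1.]))
delta(ip-Rt.apply([0,0,-.002]),Rt)
E
```

```text
-0.006 [[344.4 275.3]]
-0.004 [[344.5 278.6]]
-0.002 [[344.7 281.9]]
0 [[344.8 285.2]]
0.002 [[345.  288.5]]
t 6.1 pos [0.5492 0.1615 0.253 ] j [ 0.17   0.179  0.251  1.646 -0.002  0.477] F [-0.2  0.3 -2.2] w 0.462
shift [-0.1412 -0.3069  0.0121] rot [-0.0704 -0.2616 -0.511 ]
```

The holder is empty and the mount hangs upright in the fingers. Its foot is at crop (345,280), with (345,281) predicted. Moving to the inspect point.

```bash
python3 -m jog '[[-0.005,-0.012,0,-0.003,-0.01,-0.02,0.02],[-0.014,-0.03,0.001,-0.007,-0.026,-0.051,0.02],[-0.028,-0.061,0.002,-0.014,-0.052,-0.102,0.02],[-0.042,-0.092,0.004,-0.021,-0.078,-0.153,0.02],[-0.056,-0.123,0.005,-0.028,-0.105,-0.204,0.02],[-0.071,-0.153,0.006,-0.035,-0.131,-0.255,0.02],[-0.085,-0.184,0.007,-0.042,-0.157,-0.307,0.02],[-0.099,-0.215,0.008,-0.049,-0.183,-0.358,0.02],[-0.113,-0.246,0.01,-0.056,-0.209,-0.409,0.02],[-0.127,-0.276,0.011,-0.063,-0.235,-0.46,0.02],[-0.136,-0.295,0.012,-0.068,-0.252,-0.49,0.02],[-0.141,-0.307,0.012,-0.07,-0.262,-0.511,0.02],[-0.141,-0.307,0.012,-0.07,-0.262,-0.511,0.02],[-0.141,-0.307,0.012,-0.07,-0.262,-0.511,0.02],[-0.141,-0.307,0.012,-0.07,-0.262,-0.511,0.02]]'
python3 - <<'E'
from h import *
Rc=Ro.from_euler('z',.2071)*Ro.from_euler('y',-.2642)
ip=np.array([.5904,-.1739,.2434])
Rt=Ro.from_matrix(Rc.as_matrix()@np.diag([-1,1,-1.]))
delta(ip-Rt.apply([0,0,-.002]),Rt)
for n in("side","top"): cv2.imwrite(f"pics/{n}5.png",viewer.capture(n)[:,:,::-1])
s=cv2.imread("pics/side5.png");t=cv2.imread("pics/top5.png")
cv2.imwrite("pics/e5.png",cv2.resize(s[110:260,330:500],None,fx=4,fy=4,interpolation=cv2.INTER_CUBIC))
cv2.imwrite("pics/f5.png",cv2.resize(t[70:220,330:500],None,fx=4,fy=4,interpolation=cv2.INTER_CUBIC))
E
```

```text
t: 7.6
ee_pos: [0.591, -0.1725, 0.2422]
tool_rot: [3.141, 0.266, -2.934]
force: [0.1, -0.4, -1.0]
width: 0.462
t 7.6 pos [ 0.591  -0.1725  0.2422] j [-0.474  0.043  0.056  1.376  0.167 -0.665] F [ 0.1 -0.4 -1. ] w 0.462
shift [ 0.0005 -0.0012  0.0006] rot [0.001  0.0015 0.0005]
```

View pics/e5.png

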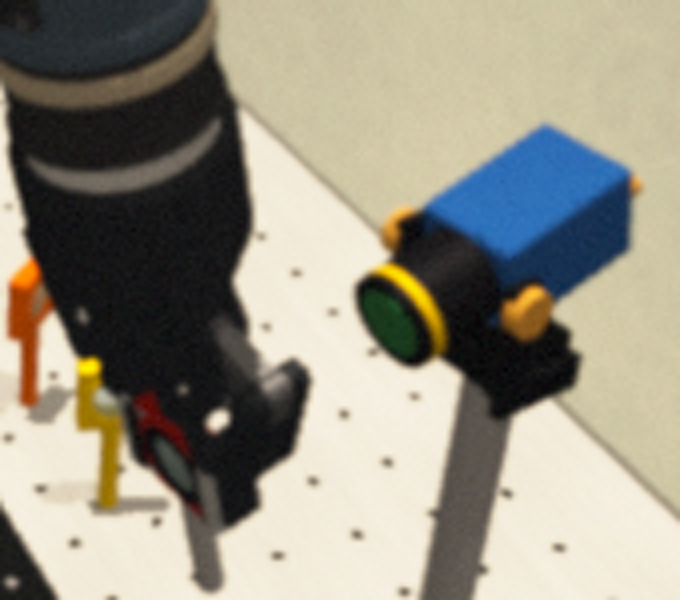

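View pics/f5.png

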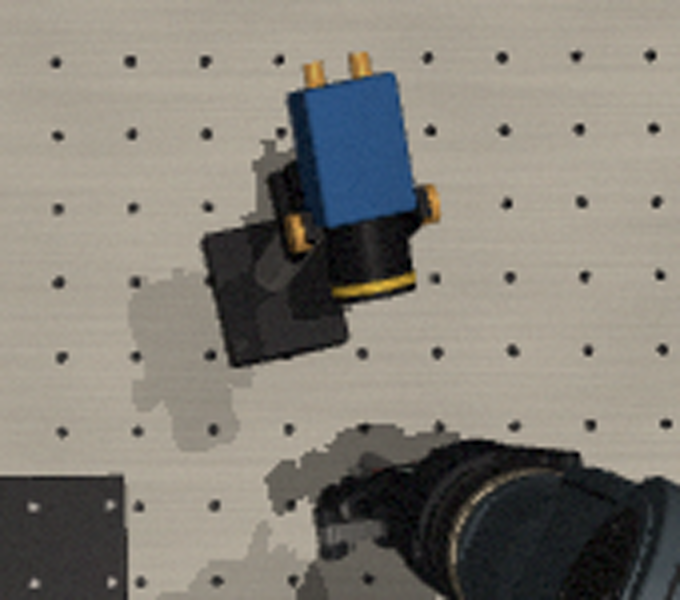

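The side crop shows the red frame with the lens at (172,455) and the post end at (208,582). The camera is unmoved, with its front lens at (395,318). I'll overlay the predicted mount and line of sight to check.

```bash
python3 - <<'E'
from h import *
s=telemetry.observe();R=Ro.from_euler('xyz',s["tool_rot"])
M=R.as_matrix()@np.diag([-1,1,-1.]);o=s["ee_pos"]+R.apply([0,0,-.0025])
Rc=(Ro.from_euler('z',.2071)*Ro.from_euler('y',-.2642)).as_matrix();ax=np.array([.7227,-.1461,.28])
fr=np.array([(x,y,z) for x in(-.006,.006) for y,z in((-.02,-.02),(-.02,.02),(.02,.02),(.02,-.02))])@M.T+o
foot=o-M[:,2]*.078
out=[]
for n in("side","top"):
    x0,y0=(330,110) if n=="side" else (330,70)
    im=cv2.imread(f"pics/{n}5.png")[y0:y0+150,x0:x0+100 if 0 else x0+150]
    im=cv2.resize(im,None,fx=5,fy=5,interpolation=cv2.INTER_CUBIC);im=cv2.convertScaleAbs(im,alpha=1.6,beta=25)
    q=lambda P:(((proj(n,P)-[x0,y0]+.5)*5-.5).round().astype(int))
    c=q(fr);cv2.polylines(im,[c[:4],c[4:]],True,(255,255,0),1)
    cv2.line(im,*map(tuple,q([o,foot]).tolist()),(0,255,0),1)
    cv2.line(im,*map(tuple,q([ax,ax-Rc[:,0]*.14]).tolist()),(255,0,255),1)
    cv2.line(im,*map(tuple,q([ax-Rc[:,0]*.04-Rc[:,1]*.021,ax-Rc[:,0]*.04+Rc[:,1]*.021]).tolist()),(255,0,255),1)
    cv2.line(im,*map(tuple,q([ax-Rc[:,0]*.04-Rc[:,2]*.021,ax-Rc[:,0]*.04+Rc[:,2]*.021]).tolist()),(255,0,255),1)
    cv2.imwrite(f"pics/g_{n}.png",im[150:] if n=="top" else im[:600])
E
```

```text
(no output)
```

View pics/g_side.png

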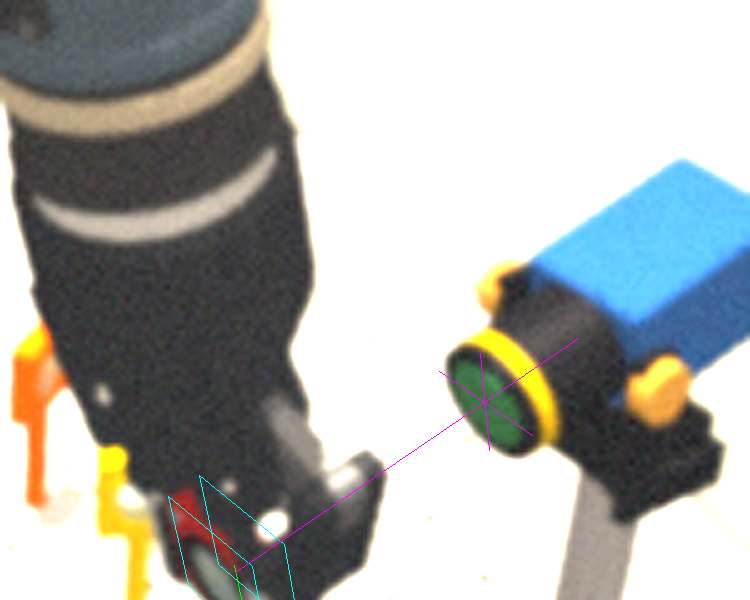

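View pics/g_top.png

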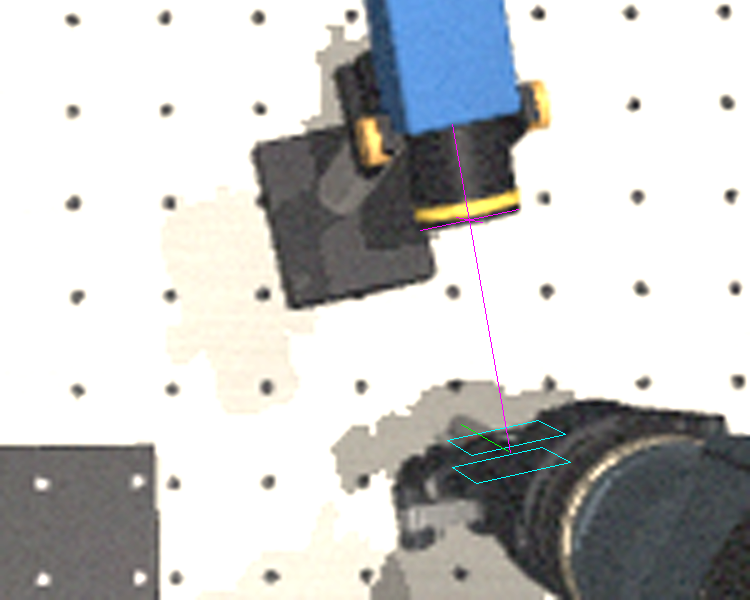

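```bash
python3 - <<'E'
from h import *
s=telemetry.observe();R=Ro.from_euler('xyz',s["tool_rot"])
M=R.as_matrix()@np.diag([-1,1,-1.]);o=s["ee_pos"]+R.apply([0,0,-.0025])
x0,y0=345,190
im=cv2.resize(cv2.imread("pics/side5.png")[y0:y0+75,x0:x0+75],None,fx=8,fy=8,interpolation=cv2.INTER_CUBIC);im=cv2.convertScaleAbs(im,alpha=1.6,beta=25)
q=lambda L:(((proj("side",np.array(L)@M.T+o)-[x0,y0]+.5)*8-.5).round().astype(int))
a=np.linspace(0,2*np.pi,40)
cv2.polylines(im,[q([(-.006,y,z) for y,z in((-.02,-.02),(-.02,.02),(.02,.02),(.02,-.02))]),q([(-.008,.0125*np.cos(t),.0125*np.sin(t)) for t in a])],True,(255,255,0),1)
cv2.polylines(im,[q([(0,0,-.02),(0,0,-.078)])],False,(0,255,0),1)
cv2.imwrite("pics/k.png",im)
E
```

```text
(no output)
```

View pics/k.png

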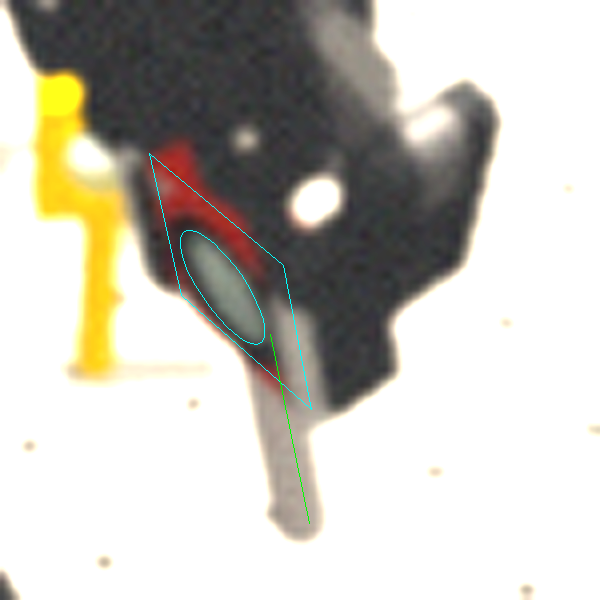

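The overlay fits. The lens is observed at (228,288) against (222,288) predicted. The foot is at (295,525) against (309,522), which suggests the mount sagged about 3° in the grip. I'll grip firmer, lean 0.04 rad more, shift y by -1 mm, and watch for creep.

```bash
python3 -m jog '[[0,0,0,0,0,0,0.02],[0,-0.001,0,0,-0.02,0,0.02],[0,-0.001,0,0,-0.04,0,0.02],[0,-0.001,0,0,-0.04,0,0.02],[0,-0.001,0,0,-0.04,0,0.02],[0,-0.001,0,0,-0.04,0,0.02]]' 100
cat > chk.py <<'E'
from h import *
import sys
s=telemetry.observe();print(s["t"],s["width"],s["force"])
Rc=(Ro.from_euler('z',.2071)*Ro.from_euler('y',-.2642)).as_matrix();o=np.array([.5904,-.1739,.2434])
x0,y0=345,190
im=cv2.resize(viewer.capture("side")[:,:,::-1][y0:y0+75,x0:x0+75],None,fx=8,fy=8,interpolation=cv2.INTER_CUBIC);im=cv2.convertScaleAbs(im,alpha=1.6,beta=25)
q=lambda L:(((proj("side",np.array(L)@Rc.T+o)-[x0,y0]+.5)*8-.5).round().astype(int))
a=np.linspace(0,2*np.pi,40)
cv2.polylines(im,[q([(-.006,y,z) for y,z in((-.02,-.02),(-.02,.02),(.02,.02),(.02,-.02))]),q([(-.008,.0125*np.cos(t),.0125*np.sin(t)) for t in a])],True,(255,255,0),1)
cv2.polylines(im,[q([(0,0,-.02),(0,0,-.078)])],False,(0,255,0),1)
cv2.imwrite(sys.argv[1],im)
E
python3 chk.py pics/k1.png
python3 -m jog '[[0,0,0,0,0,0,0.02],[0,0,0,0,0,0,0.02],[0,0,0,0,0,0,0.02],[0,0,0,0,0,0,0.02],[0,0,0,0,0,0,0.02],[0,0,0,0,0,0,0.02],[0,0,0,0,0,0,0.02],[0,0,0,0,0,0,0.02],[0,0,0,0,0,0,0.02],[0,0,0,0,0,0,0.02]]'
python3 chk.py pics/k2.png; python3 -c "
import cv2,numpy as np;a=cv2.imread('pics/k1.png');b=cv2.imread('pics/k2.png');cv2.imwrite('pics/k12.png',np.hstack([a[120:,100:500],b[120:,100:500]]))"
```

```text
t: 8.3
ee_pos: [0.5914, -0.1747, 0.243]
tool_rot: [-3.141, 0.307, -2.935]
force: [-0.3, -0.1, -1.1]
width: 0.452
8.3 0.45202705208435584 [-0.30069296 -0.10078013 -1.0708917 ]
t: 9.35
ee_pos: [0.5915, -0.1746, 0.2429]
tool_rot: [-3.141, 0.307, -2.934]
force: [-0.3, 0.9, -0.8]
width: 0.453
9.35 0.45328478201390576 [-0.26007684  0.86631582 -0.75805893]
```

View pics/k12.png

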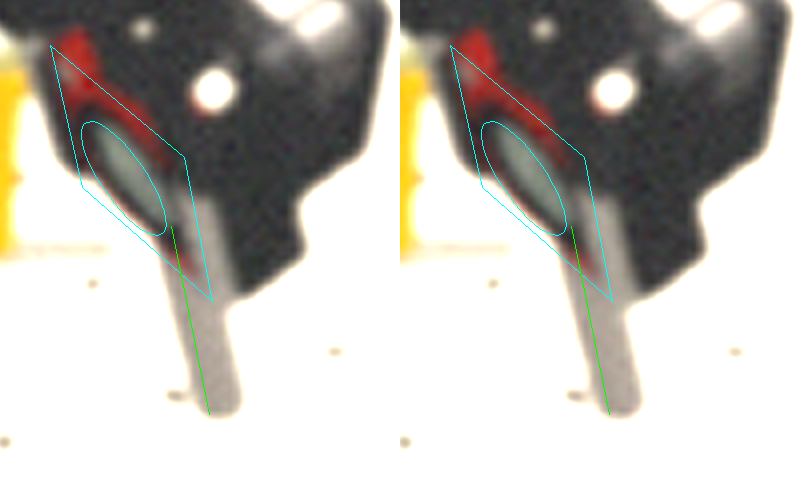

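The mount is now parallel to the predicted axes. The lens and the foot are both offset by about (+9,-7) crop px, roughly 2 mm. Nothing changed over 1 s. A last look at the bystanders, then hand-in.

```bash
python3 - <<'E'
from plant import viewer
import cv2;cv2.imwrite("pics/sidef.png",viewer.capture("side")[:,:,::-1])
E
```

```text
(no output)
```

View pics/sidef.png

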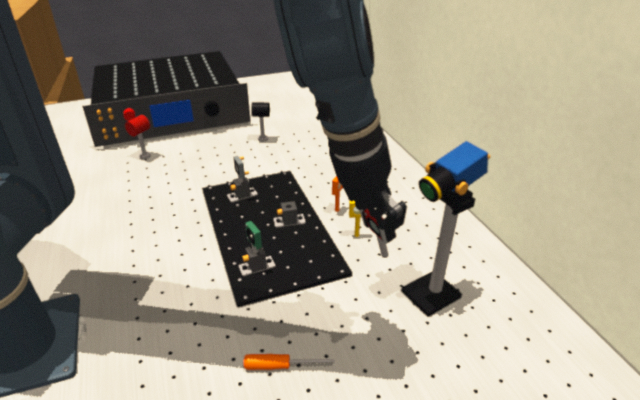

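The mirror (239,168), iris (254,237), screwdriver (290,362) and camera (430,187) are all at their starting pixels, and holder A at (289,213) is empty.

```bash
python3 -c "
from plant import arm;print(arm.finish_job())"
```

```text
the job is handed in; nothing more can be done
None
```

I drew the red lens mount straight up out of its holder and handed the job in with it held in front of the inspection camera, at about 9.5 s on the robot's clock. No verdict was reported.

- **Position:** in the last enlarged side picture the lens is about 2 mm from the estimated inspect point. The tilted frame and post look parallel to the estimated camera axes, to within a degree or two by eye.
- **Stillness:** two pictures 1 s apart show no change. The tool force stayed near 1 N and the gripper opening at about 39 mm.
- **Bystanders:** the mirror mount, iris mount, screwdriver and inspection camera are at their starting pixels in the last picture.

**Disagreements:**
- After the transfer the mount had sagged about 3° in the fingers. I raised the grip from 60 to 100 N, leaned the tool 0.04 rad further, and checked again.
- The fitted red lens height was 98.7 mm against the stated 97 mm.
- The camera fit left up to about 2 px of residual, roughly 3 mm.

I could not measure contact with the glass directly. The pads were placed only on the frame's side edges.

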